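# Peel the top sample tray off the stack and show its code to the reader

## Task

Lift the capped pot out of the top blue tray and stand it upright on the round green mat. Then peel that tray off the sticky stack by its yellow tab, raising the tab corner first while the opposite corner still sits in the stack, and leave the rest of the stack where it stands. Present the tray to the desk reader: finish still holding it by the tab, level and still, some 15 cm above the middle of the reader's window with nothing else touching it, and do not disturb the other things on the desk.

Things in the scene. Friction and masses are not known exactly. Their poses are not given: they have to be found in the camera images.
- pot_mid (a point): white specimen pot with a red cap, upright, 42 mm diameter (cap 45 mm) and 75 mm high, about 80 g; the point is its centre, half-way up (37.5 mm above its underside). At the start it stands on the inner floor of the top tray, its foot hidden by the tray's walls.
- mat_top (a point): round green mat fixed on the desk, 96 mm diameter, 3 mm thick; the point is the centre of its upper face.
- tray: the top tray: blue, open, rectangular, about 120 g. Outer body 140 (own x) x 100 (own y) x 25 mm high, floor and walls 3 mm thick, with a 3 mm thick rim flange 172 x 132 mm flush with its top. Origin: centre of its underside; own z up. A yellow tab stands on an ear of the rim at the tray's +x +y corner. At the start its body is nested 13 mm deep in the stack with 3.5 mm free all round, its rim 9 mm above the next rim.
- tab (a point): centre of the tray's yellow upright tab, a flat fin 30 mm high (15 mm above and below the point, the lower end standing on the rim), 36 mm wide and 10 mm thick. Its flat faces look along the tray's diagonal, 0.655 rad from the tray's own x towards its own y; the point lies 112 mm from the tray's centre along that diagonal (own x 88.8, y 68.0) and 40 mm above the tray's underside. The axes are the tray's.
- heel (a point): the corner of the tray's body underside opposite the tab (own x -70, y -50, z 0 mm from the tray's origin); the tray pivots about here when the tab is raised.
- stack: the rest of the stack: blue nested trays in one loose piece of 1 kg, rims 172 x 132 mm, 37 mm high; origin at the centre of its underside on the desk. The top tray rests on its inner floor 24 mm above the desk. Four small sprung rubber pads in its two short walls grip the top tray's walls with 2 N each, so that the tray sticks (some 5 N in all) until its walls have risen 10 mm.
- window (a point): centre of the top face of the reader, a grey box fixed on the desk, 150 x 130 x 22 mm high, with a black window that looks straight up.
Things that resemble listed ones, but are neither listed nor needed, are in the scene too. Leave any purple or red look-alike of the tray alone.

How it is judged:
On the way, in this order (a step that is already met when the one before it is completed fails the run):
1. the pot stands upright on the green mat, let go, with the tray still down in the stack (horizontal distance between pot_mid and mat_top below 0.03 m and z of pot_mid in the frame of mat_top below 0.042 m and angle between pot_mid's own z axis and vertical below 0.15 rad and contact force between the fingers and pot below 0.1 N and z of tab in the frame of stack below 0.07 m), for 0.3 s.
2. the tab corner is raised 20 mm while the opposite corner is still down in the stack (z of tab in the frame of stack above 0.084 m and z of heel in the frame of stack below 0.034 m and horizontal distance between tray and stack below 0.03 m), for 0.1 s.
At the end, for the whole second after the job is handed in: Fingers hold the tray by the tab (40 mm), still, level within 0.26 rad, 80-230 mm above the window and within 50 mm of its centre, clear of stack and pot; pot upright (0.15 rad) on the mat within 30 mm of its centre; stack flat, within 25 mm of its start (contact force between the fingers and tray above 1 N and distance between the grasp point and tab below 0.04 m and horizontal distance between tray and window below 0.05 m and z of tray in the frame of window between 0.08 and 0.23 m and angle between tray's own z axis and vertical below 0.26 rad and linear speed of tray below 0.03 m/s and contact force between tray and stack below 0.05 N and contact force between tray and pot below 0.05 N and horizontal distance between pot_mid and mat_top below 0.03 m and z of pot_mid in the frame of mat_top below 0.042 m and angle between pot_mid's own z axis and vertical below 0.15 rad and distance of stack from where it was at the start of the episode below 0.025 m and angle between stack's own z axis and vertical below 0.05 rad); the arm keeps its last pose, push and grip.
It fails at once if the rest of the stack is lifted or shoved (height (world z) of stack above 0.015 m or distance of stack from where it was at the start of the episode above 0.04 m).
It fails at once if the pot is tipped over (angle between pot_mid's own z axis and vertical above 0.7 rad).
It fails at once if another thing on the desk is disturbed (distance of any of reagent, tube_rack, gel, cup, timer, black_rack from where it was at the start of the episode above 0.03 m).
It also fails if it takes over 59 s, if anything falls off the work surface, if the arm or the gripper's body presses on something with over 40 N, if the wrist force passes 120 N, or if a joint passes its speed limit or range.

## Robot

A 6-joint arm with a two-finger parallel gripper is mounted at the origin on the work surface. World frame = base frame: x ahead of the robot, y to its left, z up, the work surface at z = 0. Lengths are in m, angles in rad, forces in N, time in s.
With the tool pointing down it reaches from about 0.275 to 0.85 m from the base axis. Payload 5.2 kg.
Tool frame: the origin (TCP) lies midway between the tips of the shut fingers; the grasp point (between the pads) lies 19 mm behind it (ctrl.grip_depth is the distance from the TCP to the grasp point, in m); z points along the fingers, y is the line along which they close (so a half turn about z gives the same grasp; the last joint's range is limited). The gripper opens to 85 mm and grips with 20 to 120 N. Pads are 22 mm wide; open, the fingers measure 114 mm over their backs; the gripper's body (76 mm by 85 mm) begins 54 mm behind the grasp point. The pads swing forward as they close: fully open they stand 13 mm farther back than shut.
Start: joints at [-1.395, 0.259, 1.535, -0, 1.348, -0.203], TCP at [0.203, -0.511, 0.211] pointing down, gripper open.
Joint ranges: [-3.14, 3.14], [-0.91, 2.08], [0.19, 2.58], [-1.22, 4.36], [0.22, 2.71], [-3.12, 3.12]. Speed limits (rad/s): [2.57, 2.57, 3.14, 3.14, 3.14, 3.14].

## Interface

Orientations are given as [roll, pitch, yaw] about the fixed x, y, z axes, in that order (R = Rz(yaw) Ry(pitch) Rx(roll)).
In Python, from bench import ctrl gives the robot as it stands.
- The arm moves only by the tool servo_tool, never from a script. Its argument "plan" is a list of rows, each an object with "offset": the shift along the tool's x, y, z in m, a list of three; "rotation": the turn, a rotation vector about the tool's x, y, z in degrees, a list of three. In form: [{"offset": [x, y, z], "rotation": [rx, ry, rz]}, ...]. A call has 1 to 12 rows; each row is the pose to reach, as a shift and turn from the pose commanded when the call began, along the tool's axes at that moment; what a row does not reach only later rows make up. A row lasts 1/12 s, in which the tool goes at most 41.7 mm and 7.16 degrees, less where a joint would pass 70% of its speed; a pose out of reach is approached as far as the arm can. A call with a gripper value outside its range is refused whole. "hand" is the closure, from 0 (fully open) to 1 (shut), set as the call begins (left out, the last holds). The fingers move at their own pace and stop on an object; the grip force is fixed at half the most. Time passes only in rows, so rows that repeat a pose let the fingers close. It gives the time, the measured TCP pose, the force, the opening and the grip force at its end, in the units of the state.
- ctrl.get_state(): the state, without advancing time (a new reading comes with each control period).
- ctrl.snapshot(name): name is "scene" or "top"; returns the picture (384x512x3 uint8, red, green, blue); there is no depth.
- ctrl.camera_model(name): a dict with "intrinsics" (3x3 intrinsics, pixels), "view" (4x4, takes a point from world to camera coordinates). Camera axes: x right, y down, z forward; pixel columns grow to the right and rows downward; lengths in m; the calibration is good to about 2 mm. A picture is of the moment at which its call begins. camera_model takes no time and is no camera call.
- ctrl.close_job(): hands the job in; it is judged then, once.
The state is a dict: "time_s": time; "qpos": joint angles; "joint_velocities": joint speeds; "joint_torque": joint torques, N m; "eef_pos": TCP position; "eef_rot": TCP orientation; "wrist_force": force on the tool from outside, world axes, zero at the start; "ft_torque": the same for the moment, N m; "finger_gap": finger opening in m; "grip_force": force on a finger pad.
Only numpy, scipy, OpenCV 4.12 (cv2) and the standard library are available. Lean on these libraries where they do the work, as an engineer would, in place of code of your own. Each camera call takes 0.05 s, during which the arm holds its last target. There are 200 camera calls.

## Working session

There is one attempt and no reset: what is moved stays moved. The work goes in short steps, Python scripts to look and compute and a tool call to move; the robot and the scene stay as the last step left them, time stands still between calls to the robot, and variables do not carry over. Pictures are saved under pics/ and viewed, at most 11 in all, crops included, and the job is handed in when it is done.

Besides the shell and the picture viewer there is one more tool, called after "Request:" as a command line: name --argument value ..., lists and objects as JSON in quotes. servo_tool: Moves the arm, as the interface text tells. Its arguments: {"type":"object","properties":{"plan":{"type":"array","items":{"type":"object","properties":{"offset":{"type":"array","items":{"type":"number"}},"rotation":{"type":"array","items":{"type":"number"}}}}},"hand":{"type":"number"}},"required":["plan"]}

```bash
mkdir -p pics
cat > h.py <<'E'
import numpy as np, cv2
from bench import ctrl
from scipy.spatial.transform import Rotation as R
def snap(name,fn,crop=None,s=1):
    im=np.array(ctrl.snapshot(name))[:,:,::-1]
    cv2.imwrite('pics/raw_'+fn+'.png',im)
    if crop: x0,y0,x1,y1=crop; im=im[y0:y1,x0:x1]
    cv2.imwrite('pics/'+fn+'.png',cv2.resize(im,None,fx=s,fy=s,interpolation=cv2.INTER_CUBIC)); return im
def pix2w(name,u,v,z):
    c=ctrl.camera_model(name);K=np.array(c['intrinsics']);V=np.array(c['view'])
    d=V[:3,:3].T@np.linalg.inv(K)@[u,v,1]; o=-V[:3,:3].T@V[:3,3]
    return o+d*(z-o[2])/d[2]
def w2pix(name,p):
    c=ctrl.camera_model(name);K=np.array(c['intrinsics']);V=np.array(c['view'])
    q=K@(V[:3,:3]@np.array(p)+V[:3,3]); return q[:2]/q[2]
def st():
    s=ctrl.get_state(); return s
E
python3 - <<'E'
from h import *
a=snap('scene','a');b=snap('top','b')
for n in('scene','top'):
    c=ctrl.camera_model(n);V=np.array(c['view']);print(n,np.round(c['intrinsics'],1).tolist(),np.round(-V[:3,:3].T@V[:3,3],3),np.round(V[:3,:3],2).tolist())
s=st();print(s['time_s'],s['eef_pos'],s['eef_rot'],s['finger_gap'])
E
```

```text
scene [[376.2, 0.0, 255.1], [0.0, 376.2, 188.8], [0.0, 0.0, 1.0]] [1.287 0.094 0.575] [[-0.17, 0.98, -0.02], [0.55, 0.08, -0.83], [-0.82, -0.16, -0.55]]
top [[374.4, 0.0, 253.3], [0.0, 374.4, 187.0], [0.0, 0.0, 1.0]] [ 0.401 -0.069  1.103] [[-0.0, -1.0, -0.01], [-0.99, 0.0, -0.13], [0.13, 0.01, -0.99]]
0.1 [ 0.20330175 -0.51050122  0.21036743] [-3.13996660e+00 -3.27567610e-04  3.78777539e-01] 0.0858567424122214
```

View pics/a.png

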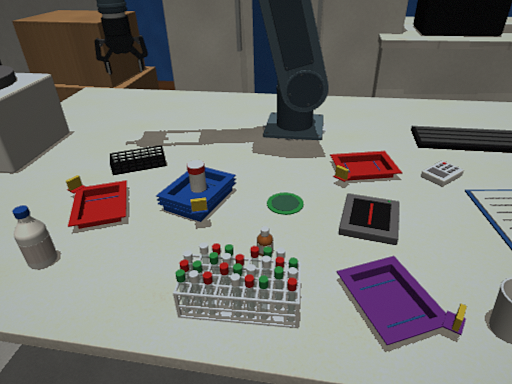

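View pics/b.png

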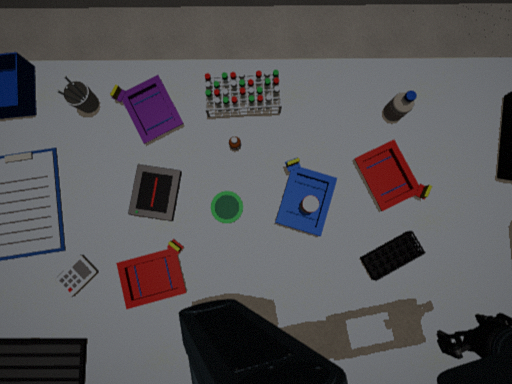

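The scene shows the blue tray stack with the pot at about (197,190), its tab at (199,205), the mat at (285,203) and the reader at (370,218). In the top view the stack is at (306,201), the tab at (292,165), the pot cap at (311,204), the mat at (227,207) and the reader at (155,192).

Things that could be taken for the tray, in the top view: red (388,175), red (152,278), purple (150,108), and a blue box at (15,85). The blue one at (306,201), with the pot in it and a tab, fits the description. Other things that could be taken for the pot are the brown vial (235,143) and the bottle (400,107). I'll check the choice in one close crop.

Run:
```python
from h import *
b=cv2.imread('pics/raw_b.png');a=cv2.imread('pics/raw_a.png')
c1=cv2.resize(b[148:248,268:348],None,fx=5,fy=5,interpolation=cv2.INTER_CUBIC)
c2=cv2.resize(a[150:225,155:240],(400,353),interpolation=cv2.INTER_CUBIC)
c3=np.zeros((500,400,3),np.uint8);c3[:353]=c2
cv2.imwrite('pics/c.png',np.hstack([c1,c3]))
hsv=cv2.cvtColor(b,cv2.COLOR_BGR2HSV)
# mat
m=cv2.inRange(hsv,(50,80,50),(85,255,255));m[:,:205]=0;m[:,250:]=0;m[:180]=0;m[230:]=0
mm=cv2.moments(m,True);u,v=mm['m10']/mm['m00'],mm['m01']/mm['m00'];print('mat',u,v,pix2w('top',u,v,.003))
m=cv2.inRange(hsv,(100,120,50),(130,255,255));m[:,:265]=0;m[:,345:]=0;m[:150]=0;m[245:]=0
p=cv2.findNonZero(m);r=cv2.minAreaRect(p);bx=cv2.boxPoints(r);print(r)
for q in bx: print(q,pix2w('top',*q,.049))
print(pix2w('top',*r[0],.049))
print('reader',[pix2w('top',*q,.022).round(3) for q in [(138,165),(182,168),(174,220),(129,215)]])
```

```text
mat 226.4537712895377 206.67761557177616 [0.48943769 0.01676924 0.003     ]
((302.9433898925781, 197.69808959960938), (54.12005615234375, 64.01001739501953), 15.945395469665527)
[268.13208 221.03772] [ 0.44483539 -0.10400395  0.049     ]
[285.71698 159.49054] [ 0.62048787 -0.15606667  0.049     ]
[337.7547  174.35846] [ 0.57652415 -0.30359424  0.049     ]
[320.1698  235.90564] [ 0.4028583  -0.24871698  0.049     ]
[ 0.5101727  -0.20303057  0.049     ]
reader [array([0.612, 0.276, 0.022]), array([0.602, 0.146, 0.022]), array([0.45 , 0.166, 0.022]), array([0.465, 0.297, 0.022])]
```

View pics/c.png

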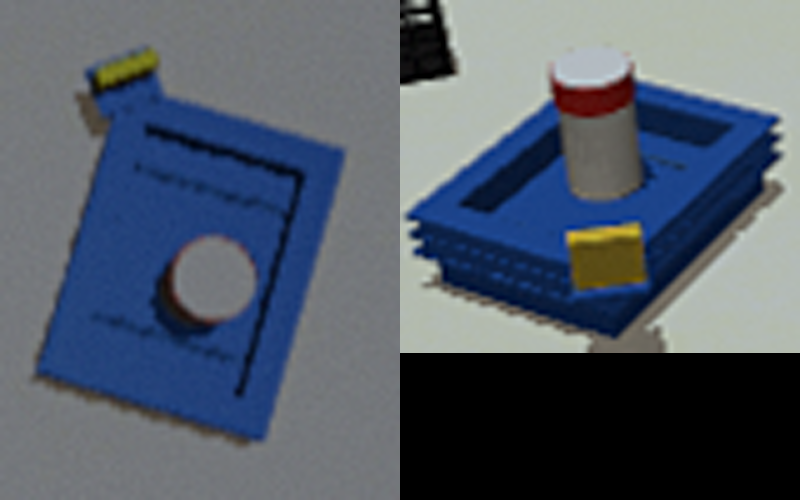

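The crop confirms the choice: the blue tray carries the red-capped pot with its cap centre at (310.8,203.8), and the tab top is at (293.4,161.4). The rim corners are about (294,167.5), (337,178), (321,236) and (275.4,223.6).

```bash
cat > m.py <<'E'
from h import *
P={k:pix2w('top',*q,.049) for k,q in dict(TR=(337,178),BR=(321,236),BL=(275.4,223.6)).items()}
c=(P['TR']+P['BL'])/2; print(P)
print(np.linalg.norm(P['TR']-P['BR']),np.linalg.norm(P['BR']-P['BL']))
d=P['TR']-P['BR'];e=P['BL']-P['BR'];print(np.arctan2(d[1],d[0]),np.arctan2(-e[0],e[1]))
yaw=(np.arctan2(d[1],d[0])*1.7+np.arctan2(-e[0],e[1])*1.3)/3
tab=pix2w('top',293.4,161.4,.079);print('c',c,'yaw',yaw,'tab',tab,'pred',c[:2]+.112*np.array([np.cos(yaw+.655),np.sin(yaw+.655)]))
t=tab-c;print('yaw from tab',np.arctan2(t[1],t[0])-.655,np.linalg.norm(t[:2]))
print('pot',pix2w('top',310.8,203.8,.102), pix2w('scene',155+593*85/400-400*85/400,150+68*75/353,.102))
print('tab scene',pix2w('scene',155+207*.2125,150+228*.2125,.079))
E
python3 m.py
```

```text
{'TR': array([ 0.56603566, -0.30109334,  0.049     ]), 'BR': array([ 0.40258762, -0.25102269,  0.049     ]), 'BL': array([ 0.43758611, -0.1243042 ,  0.049     ])}
0.17094540290590546 0.13146280709635097
-0.2972630079813208 -0.269473033472334
c [ 0.50181088 -0.21269877  0.049     ] yaw -0.28522068569409315 tab [ 0.6087182  -0.17486256  0.079     ] pred [ 0.60624048 -0.17222088]
yaw from tab -0.3148408377905141 0.11340526146537072
pot [ 0.4881658  -0.21694436  0.102     ] [ 0.49490166 -0.20964213  0.102     ]
tab scene [ 0.60839091 -0.16937602  0.079     ]
```

```bash
cat >> h.py <<'E'
def go(p,rpy,src=None):
    s=st(); p0,r0=src or (s['eef_pos'],s['eef_rot']); A=R.from_euler('xyz',r0)
    o=A.inv().apply(np.array(p)-p0); w=(A.inv()*R.from_euler('xyz',rpy)).as_rotvec(degrees=True)
    print('off',o.round(4).tolist(),'rot',w.round(2).tolist())
E
python3 -c "
from h import *
go([.490,-.214,.2],[np.pi,0,1.936])"
```

```text
off [0.376, -0.1695, 0.0108] rot [-0.06, -0.09, -89.22]
```

Request:
servo_tool --plan '[{"offset": [0.376,-0.17,0.011],"rotation": [0,0,-89.2]},{"offset": [0.376,-0.17,0.011],"rotation": [0,0,-89.2]},{"offset": [0.376,-0.17,0.011],"rotation": [0,0,-89.2]},{"offset": [0.376,-0.17,0.011],"rotation": [0,0,-89.2]},{"offset": [0.376,-0.17,0.011],"rotation": [0,0,-89.2]},{"offset": [0.376,-0.17,0.011],"rotation": [0,0,-89.2]},{"offset": [0.376,-0.17,0.011],"rotation": [0,0,-89.2]},{"offset": [0.376,-0.17,0.011],"rotation": [0,0,-89.2]},{"offset": [0.376,-0.17,0.011],"rotation": [0,0,-89.2]},{"offset": [0.376,-0.17,0.011],"rotation": [0,0,-89.2]},{"offset": [0.376,-0.17,0.011],"rotation": [0,0,-89.2]},{"offset": [0.376,-0.17,0.011],"rotation": [0,0,-89.2]}]' --hand 0

```text
time_s: 1.1
eef_pos: [0.4911, -0.2114, 0.1995]
eef_rot: [-3.141, -0.001, 1.89]
wrist_force: [0.1, -0.7, -0.2]
finger_gap: 0.0855
grip_force: 0.0
```

```bash
python3 -c "
from h import *
print(st())
go([.490,-.214,.2],[np.pi,0,1.936])"
```

```text
{'time_s': 1.1, 'qpos': array([-6.15467431e-01,  2.40075524e-01,  1.58883453e+00,  3.01912171e-04,
        1.31392395e+00, -9.34479345e-01]), 'joint_velocities': array([-4.31168576e-02, -5.73050542e-03,  7.02357426e-03, -1.43238334e-02,
       -1.40887772e-03, -1.49881418e+00]), 'joint_torque': array([ 1.81872904e+00, -4.30806792e+01, -2.88621318e+01,  3.25895157e-01,
       -7.08839521e-03,  2.14618117e+00]), 'eef_pos': array([ 0.49108632, -0.21140697,  0.19945391]), 'eef_rot': array([-3.14108977e+00, -1.17188083e-03,  1.88973106e+00]), 'wrist_force': array([ 0.10364258, -0.70134348, -0.17400293]), 'ft_torque': array([-0.01435816,  0.02831995,  0.01641037]), 'grip_force': 0.0, 'finger_gap': 0.08548199182292582}
off [-0.0021, -0.0018, -0.0005] rot [-0.03, -0.07, -2.65]
```

Request:
servo_tool --plan '[{"offset": [-0.001,-0.001,0.03],"rotation": [0,0,-1.5]},{"offset": [-0.001,-0.001,0.06],"rotation": [0,0,-1.5]},{"offset": [-0.001,-0.001,0.085],"rotation": [0,0,-1.5]},{"offset": [-0.001,-0.001,0.11],"rotation": [0,0,-1.5]},{"offset": [-0.001,-0.001,0.13],"rotation": [0,0,-1.5]},{"offset": [-0.001,-0.001,0.143],"rotation": [0,0,-1.5]},{"offset": [-0.001,-0.001,0.143],"rotation": [0,0,-1.5]}]'

```text
time_s: 1.68
eef_pos: [0.4869, -0.2137, 0.0537]
eef_rot: [-3.138, -0.006, 1.905]
wrist_force: [-0.1, 0.5, 0.5]
finger_gap: 0.0854
grip_force: 0.0
```

```bash
python3 -c "
from h import *
snap('scene','d',(140,100,260,230),4)"
```

```text
(no output)
```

View pics/d.png

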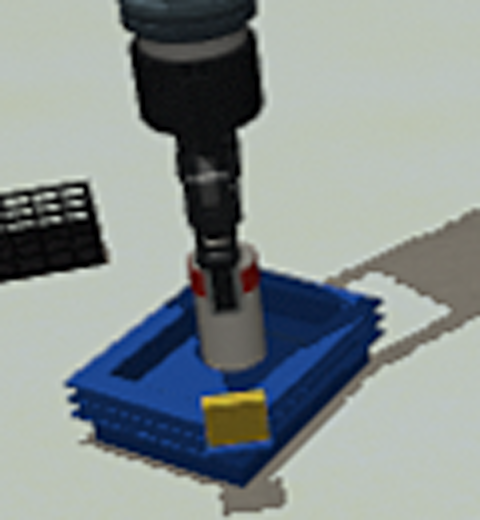

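The fingers straddle the pot, with the front finger at crop x≈220 and the pot axis at ≈230. I'll shift the tool about 4 mm along its x and then close.

Request:
servo_tool --plan '[{"offset": [0.004,0,0],"rotation": [0,0,0]},{"offset": [0.004,0,0],"rotation": [0,0,0]},{"offset": [0.004,0,0],"rotation": [0,0,0]}]'

```text
time_s: 1.98
eef_pos: [0.4886, -0.2117, 0.0583]
eef_rot: [3.14, 0.002, 1.905]
wrist_force: [0.4, -0.5, 0.2]
finger_gap: 0.0854
grip_force: 0.0
```

Request:
servo_tool --plan '[{"offset": [0,0,0],"rotation": [0,0,0]},{"offset": [0,0,0],"rotation": [0,0,0]},{"offset": [0,0,0],"rotation": [0,0,0]},{"offset": [0,0,0],"rotation": [0,0,0]},{"offset": [0,0,0],"rotation": [0,0,0]},{"offset": [0,0,0],"rotation": [0,0,0]},{"offset": [0,0,0],"rotation": [0,0,0]},{"offset": [0,0,0],"rotation": [0,0,0]},{"offset": [0,0,0],"rotation": [0,0,0]},{"offset": [0,0,0],"rotation": [0,0,0]}]' --hand 1

```text
time_s: 2.82
eef_pos: [0.4882, -0.2118, 0.0579]
eef_rot: [3.141, 0.001, 1.905]
wrist_force: [-1.3, 0.6, 5.4]
finger_gap: 0.0433
grip_force: 60.8
```

Request:
servo_tool --plan '[{"offset": [0,0,-0.01],"rotation": [0,0,0]},{"offset": [0,0,-0.025],"rotation": [0,0,0]},{"offset": [0,0,-0.045],"rotation": [0,0,0]},{"offset": [0,0,-0.065],"rotation": [0,0,0]},{"offset": [0,0,-0.085],"rotation": [0,0,0]},{"offset": [0,0,-0.1],"rotation": [0,0,0]},{"offset": [0,0,-0.1],"rotation": [0,0,0]},{"offset": [0,0,-0.1],"rotation": [0,0,0]}]'

```text
time_s: 3.48
eef_pos: [0.4883, -0.2117, 0.1579]
eef_rot: [3.14, 0.002, 1.905]
wrist_force: [-0.2, -0.1, -1.9]
finger_gap: 0.0431
grip_force: 61.1
```

```bash
python3 -c "
from h import *
snap('scene','e',(140,60,300,240),3)
go([.489,.017,.16],[np.pi,0,1.93]); print(w2pix('scene',[.489,.017,.003]))"
```

```text
off [0.2152, 0.0762, -0.0032] rot [-0.01, -0.02, -1.43]
[284.32763908 202.07520717]
```

View pics/e.png

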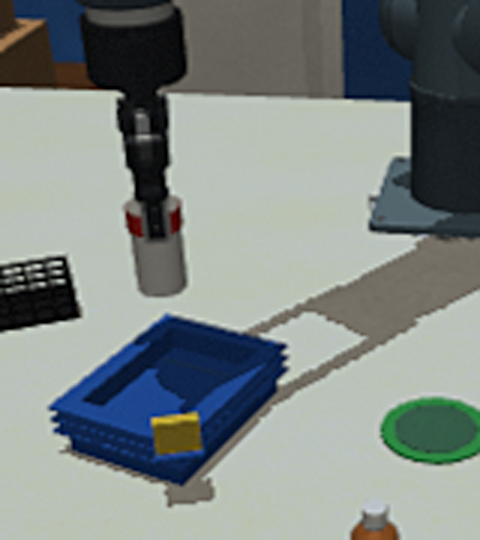

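The pot is held clear of the tray, hanging near vertical (crop (155,250)), and the tray is still in the stack. The mat is clear at crop (432,430).

Request:
servo_tool --plan '[{"offset": [0.025,0.009,-0.003],"rotation": [0,0,0]},{"offset": [0.055,0.019,-0.003],"rotation": [0,0,0]},{"offset": [0.085,0.03,-0.003],"rotation": [0,0,0]},{"offset": [0.115,0.041,-0.003],"rotation": [0,0,0]},{"offset": [0.145,0.052,-0.003],"rotation": [0,0,0]},{"offset": [0.175,0.062,-0.003],"rotation": [0,0,0]},{"offset": [0.2,0.071,-0.003],"rotation": [0,0,0]},{"offset": [0.215,0.076,-0.003],"rotation": [0,0,0]},{"offset": [0.215,0.076,-0.003],"rotation": [0,0,0]},{"offset": [0.215,0.076,-0.003],"rotation": [0,0,0]}]'

```text
time_s: 4.37
eef_pos: [0.4882, 0.0173, 0.1588]
eef_rot: [-3.139, -0.001, 1.907]
wrist_force: [0.6, -0.7, -0.2]
finger_gap: 0.0426
grip_force: 61.1
```

Request:
servo_tool --plan '[{"offset": [0,0,0.025],"rotation": [0,0,0]},{"offset": [0,0,0.05],"rotation": [0,0,0]},{"offset": [0,0,0.075],"rotation": [0,0,0]},{"offset": [0,0,0.095],"rotation": [0,0,0]},{"offset": [0,0,0.11],"rotation": [0,0,0]},{"offset": [0,0,0.117],"rotation": [0,0,0]},{"offset": [0,0,0.117],"rotation": [0,0,0]},{"offset": [0,0,0.117],"rotation": [0,0,0]}]'

```text
time_s: 5.03
eef_pos: [0.4892, 0.0158, 0.043]
eef_rot: [-3.141, -0.0, 1.904]
wrist_force: [0.0, 0.7, -0.6]
finger_gap: 0.0429
grip_force: 61.1
```

```bash
python3 -c "
from h import *
s=st();print(s['eef_pos'],s['eef_rot'],s['wrist_force'])
snap('scene','f',(230,100,340,230),4)"
```

```text
[0.48921401 0.01580178 0.04296276] [-3.14085669e+00 -2.50345650e-04  1.90402973e+00] [ 0.0114364   0.6723073  -0.55411927]
```

View pics/f.png

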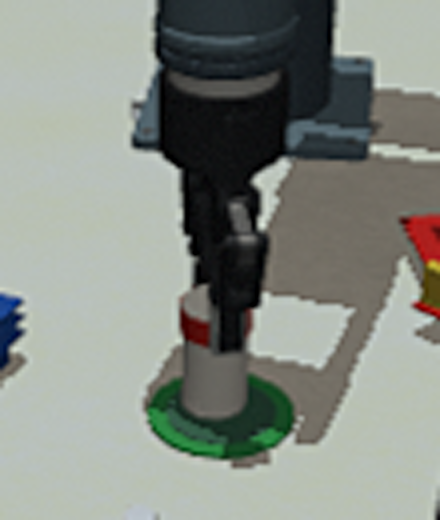

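The pot hangs upright just above the mat centre (base at crop (215,400), mat at (222,415)). I'll lower it gently to touch.

Request:
servo_tool --plan '[{"offset": [0,0,0.004],"rotation": [0,0,0]},{"offset": [0,0,0.007],"rotation": [0,0,0]},{"offset": [0,0,0.009],"rotation": [0,0,0]},{"offset": [0,0,0.009],"rotation": [0,0,0]}]'

```text
time_s: 5.42
eef_pos: [0.4892, 0.0166, 0.0341]
eef_rot: [3.141, 0.0, 1.905]
wrist_force: [0.3, -0.3, -1.3]
finger_gap: 0.0432
grip_force: 61.2
```

Request:
servo_tool --plan '[{"offset": [0,0,0.002],"rotation": [0,0,0]},{"offset": [0,0,0.002],"rotation": [0,0,0]},{"offset": [0,0,0.002],"rotation": [0,0,0]}]'

```text
time_s: 5.67
eef_pos: [0.4894, 0.0164, 0.0338]
eef_rot: [3.141, 0.001, 1.906]
wrist_force: [-4.8, 0.2, 14.7]
finger_gap: 0.0432
grip_force: 62.7
```

Contact with the mat (14.7 N). I'll ease up 1.5 mm, then open.

Request:
servo_tool --plan '[{"offset": [0,0,-0.0015],"rotation": [0,0,0]},{"offset": [0,0,-0.0015],"rotation": [0,0,0]}]'

```text
time_s: 5.83
eef_pos: [0.4897, 0.0165, 0.0342]
eef_rot: [3.14, 0.001, 1.905]
wrist_force: [0.3, -0.2, -0.8]
finger_gap: 0.0431
grip_force: 61.1
```

Request:
servo_tool --plan '[{"offset": [0,0,0],"rotation": [0,0,0]},{"offset": [0,0,0],"rotation": [0,0,0]},{"offset": [0,0,0],"rotation": [0,0,0]},{"offset": [0,0,0],"rotation": [0,0,0]},{"offset": [0,0,0],"rotation": [0,0,0]},{"offset": [0,0,0],"rotation": [0,0,0]},{"offset": [0,0,0],"rotation": [0,0,0]},{"offset": [0,0,0],"rotation": [0,0,0]}]' --hand 0

```text
time_s: 6.5
eef_pos: [0.4892, 0.0165, 0.0336]
eef_rot: [-3.142, -0.0, 1.905]
wrist_force: [-0.8, -0.3, 0.2]
finger_gap: 0.085
grip_force: 0.0
```

Request:
servo_tool --plan '[{"offset": [0,0,-0.02],"rotation": [0,0,0]},{"offset": [0,0,-0.05],"rotation": [0,0,0]},{"offset": [0,0,-0.085],"rotation": [0,0,0]},{"offset": [0,0,-0.12],"rotation": [0,0,0]},{"offset": [0,0,-0.15],"rotation": [0,0,0]},{"offset": [0,0,-0.15],"rotation": [0,0,0]}]'

```text
time_s: 7.0
eef_pos: [0.493, 0.0159, 0.1901]
eef_rot: [3.131, 0.006, 1.905]
wrist_force: [0.8, -0.2, 0.2]
finger_gap: 0.0854
grip_force: 0.0
```

```bash
cat > g.py <<'E'
from h import *
snap('scene','g');snap('top','g2')
a=cv2.imread('pics/raw_g.png');b=cv2.imread('pics/raw_g2.png')
f=lambda i,x,y,w,h:cv2.resize(i[y:y+h,x:x+w],(400,400*h//w),interpolation=cv2.INTER_CUBIC)
cv2.imwrite('pics/gg.png',np.vstack([np.hstack([f(b,265,145,80,50),f(b,265,195,80,50)]),np.hstack([f(a,150,160,80,65),f(a,245,160,80,65)])]))
go([.607,-.173,.16],[np.pi,0,1.936])
E
python3 g.py
```

```text
off [-0.2172, 0.0483, 0.0254] rot [0.17, 0.1, -1.78]
```

View pics/gg.png

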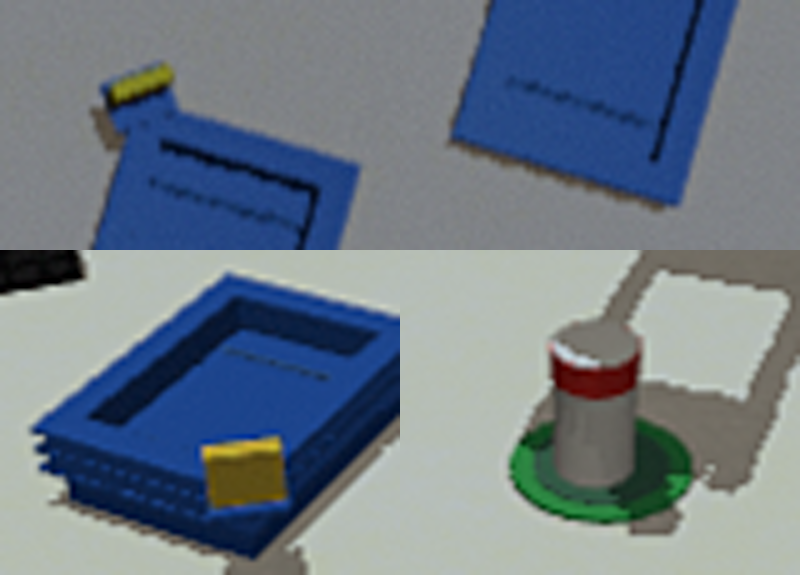

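Pot stands upright on the mat (crop (595,480) on mat centre (600,470)); the tray is unmoved, tab top at crop (141,81), i.e. top pixel (293.2,161.2).

Request:
servo_tool --plan '[{"offset": [-0.03,0.007,0.004],"rotation": [0,0,-1.8]},{"offset": [-0.065,0.015,0.009],"rotation": [0,0,-1.8]},{"offset": [-0.1,0.023,0.014],"rotation": [0,0,-1.8]},{"offset": [-0.135,0.031,0.02],"rotation": [0,0,-1.8]},{"offset": [-0.17,0.039,0.025],"rotation": [0,0,-1.8]},{"offset": [-0.2,0.046,0.03],"rotation": [0,0,-1.8]},{"offset": [-0.2165,0.0495,0.03],"rotation": [0.1,0,-1.8]},{"offset": [-0.2165,0.0495,0.03],"rotation": [0.1,0,-1.8]},{"offset": [-0.2165,0.0495,0.03],"rotation": [0.1,0,-1.8]},{"offset": [-0.2165,0.0495,0.03],"rotation": [0.1,0,-1.8]}]'

```text
time_s: 7.93
eef_pos: [0.6058, -0.1706, 0.152]
eef_rot: [-3.138, -0.003, 1.936]
wrist_force: [0.5, 0.3, 0.2]
finger_gap: 0.0855
grip_force: 0.0
```

```bash
python3 -c "
from h import *
s=st();print(s['qpos'])
go([.608,-.172,.075],[np.pi,0,1.936]);go([.608,-.172,.054],[np.pi,0,1.936])"
```

```text
[-4.51047766e-01  4.44193268e-01  1.41236125e+00 -8.68183479e-04
  1.28970615e+00 -8.16472090e-01]
off [-0.0023, 0.0019, 0.077] rot [-0.22, -0.16, 0.03]
off [-0.0024, 0.002, 0.098] rot [-0.22, -0.16, 0.03]
```

Request:
servo_tool --plan '[{"offset": [-0.002,0.002,0.02],"rotation": [0,0,0]},{"offset": [-0.002,0.002,0.04],"rotation": [0,0,0]},{"offset": [-0.002,0.002,0.06],"rotation": [0,0,0]},{"offset": [-0.002,0.002,0.08],"rotation": [0,0,0]},{"offset": [-0.002,0.002,0.094],"rotation": [0,0,0]},{"offset": [-0.002,0.002,0.094],"rotation": [0,0,0]},{"offset": [-0.002,0.002,0.094],"rotation": [0,0,0]},{"offset": [-0.002,0.002,0.094],"rotation": [0,0,0]}]'

```text
time_s: 8.6
eef_pos: [0.6098, -0.1724, 0.0608]
eef_rot: [-3.141, 0.001, 1.937]
wrist_force: [0.5, 0.3, 0.4]
finger_gap: 0.0852
grip_force: 0.0
```

Request:
servo_tool --plan '[{"offset": [0,0,0],"rotation": [0,0,0]},{"offset": [0,0,0],"rotation": [0,0,0]},{"offset": [0,0,0],"rotation": [0,0,0]},{"offset": [0,0,0],"rotation": [0,0,0]},{"offset": [0,0,0],"rotation": [0,0,0]},{"offset": [0,0,0],"rotation": [0,0,0]},{"offset": [0,0,0],"rotation": [0,0,0]}]' --hand 0.7

```text
time_s: 9.18
eef_pos: [0.6094, -0.173, 0.0596]
eef_rot: [-3.14, -0.0, 1.936]
wrist_force: [-0.4, 0.4, 0.8]
finger_gap: 0.0251
grip_force: 0.0
```

```bash
python3 -c "
from h import *
snap('scene','h',(160,140,240,230),6)"
```

```text
(no output)
```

View pics/h.png

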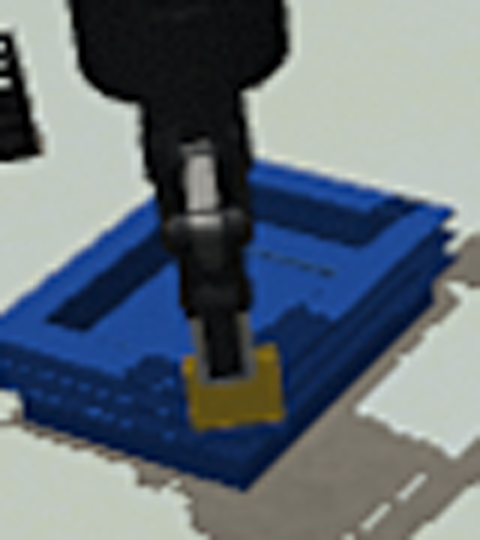

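The front finger stands before the tab about 2 px left of its centre (222 against 235 in the crop), straddling it correctly. I'll shift 3 mm along tool x, lower 6 mm, then shut.

Request:
servo_tool --plan '[{"offset": [0.003,0,0.003],"rotation": [0,0,0]},{"offset": [0.003,0,0.006],"rotation": [0,0,0]},{"offset": [0.003,0,0.006],"rotation": [0,0,0]}]'

```text
time_s: 9.48
eef_pos: [0.6077, -0.1697, 0.0527]
eef_rot: [-3.139, -0.001, 1.937]
wrist_force: [-0.4, 0.2, -0.8]
finger_gap: 0.0257
grip_force: 0.0
```

Request:
servo_tool --plan '[{"offset": [0,0,0],"rotation": [0,0,0]},{"offset": [0,0,0],"rotation": [0,0,0]},{"offset": [0,0,0],"rotation": [0,0,0]},{"offset": [0,0,0],"rotation": [0,0,0]},{"offset": [0,0,0],"rotation": [0,0,0]},{"offset": [0,0,0],"rotation": [0,0,0]}]' --hand 1

```text
time_s: 9.98
eef_pos: [0.6082, -0.1701, 0.0535]
eef_rot: [-3.14, -0.0, 1.936]
wrist_force: [0.2, 0.8, -1.0]
finger_gap: 0.0074
grip_force: 58.6
```

Tab gripped (58.6 N). Now I'll peel by rotating about the heel, which lies 198 mm along −tool y and 30 mm below.

Request:
servo_tool --plan '[{"offset": [0,-0.0005,-0.0035],"rotation": [-1,0,0]},{"offset": [0,-0.0011,-0.0069],"rotation": [-2,0,0]},{"offset": [0,-0.0018,-0.0103],"rotation": [-3,0,0]},{"offset": [0,-0.0025,-0.0137],"rotation": [-4,0,0]},{"offset": [0,-0.0033,-0.0171],"rotation": [-5,0,0]},{"offset": [0,-0.0042,-0.0205],"rotation": [-6,0,0]},{"offset": [0,-0.0051,-0.0239],"rotation": [-7,0,0]},{"offset": [0,-0.006,-0.0273],"rotation": [-8,0,0]},{"offset": [0,-0.006,-0.0273],"rotation": [-8,0,0]},{"offset": [0,-0.006,-0.0273],"rotation": [-8,0,0]},{"offset": [0,-0.006,-0.0273],"rotation": [-8,0,0]}]'

```text
time_s: 10.9
eef_pos: [0.6036, -0.1726, 0.0815]
eef_rot: [3.002, 0.001, 1.936]
wrist_force: [5.5, 1.3, 1.1]
finger_gap: 0.0079
grip_force: 59.0
```

```bash
python3 -c "
from h import *
s=st();print(s['eef_pos'],s['wrist_force'],s['ft_torque'],s['finger_gap'])
snap('scene','i',(150,120,250,230),5)"
```

```text
[ 0.60360711 -0.17257256  0.08154412] [5.51858337 1.26472204 1.14427083] [ 0.19368757 -0.87456996 -0.07471232] 0.007891205670775546
```

View pics/i.png

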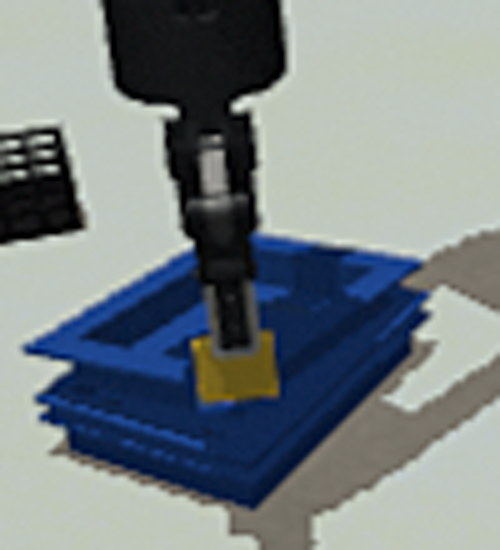

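The tab corner is well up (crop (235,370)) with the far corner low. I'll check the tilt against a predicted projection of the rim corners before lifting off.

```bash
python3 -c "
from h import *
yaw=-.29;c=np.array([.503,-.212,.024])
Rz=R.from_euler('z',yaw);heel=c+Rz.apply([-.07,-.05,0])
ax=np.array([np.cos(yaw+.655+np.pi/2),np.sin(yaw+.655+np.pi/2),0])
for th in (0,5,6.5,8):
  Q=R.from_rotvec(-ax*np.radians(th))
  for dz in (0,.008):
    print(th,dz,[w2pix('scene',heel+[0,0,dz]+Q.apply(c+Rz.apply(p)-heel)).round(1).tolist() for p in ([.086,-.066,.025],[-.086,.066,.025],[-.086,-.066,.025],[.0888,.068,.055])])
"
```

```text
0 0 [[155.1, 194.6], [234.7, 173.4], [194.1, 163.5], [197.9, 198.1]]
0 0.008 [[154.6, 192.0], [234.5, 170.9], [193.8, 161.1], [197.5, 195.3]]
5 0 [[154.5, 190.8], [234.4, 171.4], [194.2, 163.8], [197.0, 190.7]]
5 0.008 [[153.9, 188.1], [234.3, 168.9], [193.9, 161.3], [196.6, 187.8]]
6.5 0 [[154.3, 189.6], [234.4, 170.8], [194.2, 163.9], [196.7, 188.5]]
6.5 0.008 [[153.8, 186.9], [234.2, 168.3], [193.9, 161.4], [196.3, 185.6]]
8 0 [[154.1, 188.4], [234.3, 170.2], [194.2, 164.0], [196.4, 186.2]]
8 0.008 [[153.6, 185.7], [234.1, 167.7], [193.9, 161.6], [196.0, 183.3]]
```

The measured tab top (197,187) and right corner (236,172) match an 8° tilt with the heel down. Now I'll lift off.

```bash
python3 -c "
from h import *
s=st();p=np.array(s['eef_pos'])
go(p+[.001,.0004,.05],s['eef_rot']);go(p+[.001,.0004,.15],[np.pi,0,1.936])"
```

```text
off [-0.0, 0.008, -0.0494] rot [0.0, 0.0, 0.0]
off [-0.0001, 0.0219, -0.1484] rot [7.97, 0.06, 0.02]
```

Request:
servo_tool --plan '[{"offset": [0,0.0015,-0.004],"rotation": [0,0,0]},{"offset": [0,0.002,-0.008],"rotation": [0,0,0]},{"offset": [0,0.003,-0.013],"rotation": [0,0,0]},{"offset": [0,0.004,-0.02],"rotation": [0,0,0]},{"offset": [0,0.005,-0.028],"rotation": [0,0,0]},{"offset": [0,0.0065,-0.038],"rotation": [0,0,0]},{"offset": [0,0.008,-0.05],"rotation": [0,0,0]},{"offset": [0,0.008,-0.05],"rotation": [0,0,0]}]'

```text
time_s: 11.62
eef_pos: [0.6053, -0.1728, 0.135]
eef_rot: [3.0, 0.004, 1.936]
wrist_force: [1.6, 0.6, -0.9]
finger_gap: 0.0074
grip_force: 58.8
```

Request:
servo_tool --plan '[{"offset": [0,0.002,-0.015],"rotation": [0,0,0]},{"offset": [0,0.005,-0.03],"rotation": [1,0,0]},{"offset": [0,0.007,-0.045],"rotation": [2,0,0]},{"offset": [0,0.009,-0.06],"rotation": [4,0,0]},{"offset": [0,0.011,-0.075],"rotation": [5,0,0]},{"offset": [0,0.013,-0.09],"rotation": [6,0,0]},{"offset": [0,0.014,-0.1],"rotation": [7,0,0]},{"offset": [0,0.014,-0.1],"rotation": [8,0,0]},{"offset": [0,0.014,-0.1],"rotation": [8,0,0]},{"offset": [0,0.014,-0.1],"rotation": [8,0,0]}]'

```text
time_s: 12.45
eef_pos: [0.6036, -0.1715, 0.2314]
eef_rot: [-3.139, -0.001, 1.937]
wrist_force: [-0.4, -0.6, -2.0]
finger_gap: 0.0078
grip_force: 58.8
```

```bash
python3 -c "
from h import *
s=st();print(s['wrist_force'],s['ft_torque'],s['qpos'])
snap('scene','j',(100,40,420,250),2.4)
go([.637,.261,.205],[np.pi,0,1.936])"
```

```text
[-0.42327463 -0.58930073 -1.99347195] [ 0.05985256 -0.08840411  0.01338341] [-4.53687345e-01  3.89588724e-01  1.30010485e+00 -1.08424552e-03
  1.45459184e+00 -8.19599921e-01]
off [0.3918, 0.1862, 0.0263] rot [-0.17, -0.1, 0.03]
```

View pics/j.png

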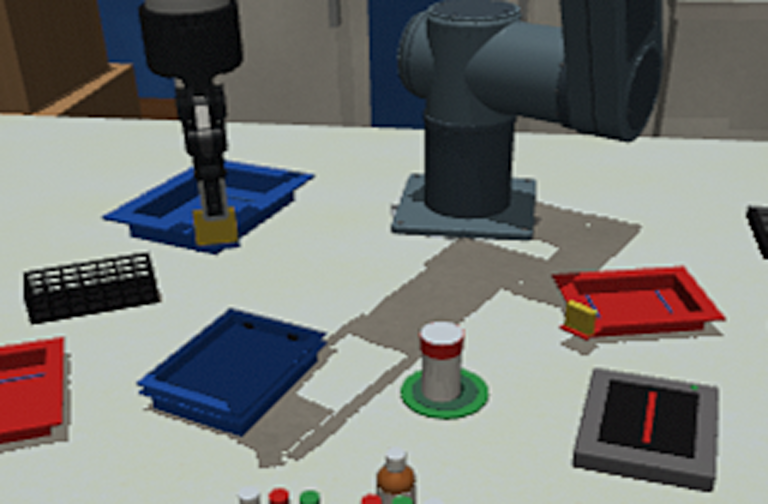

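The tray is level in the gripper, the stack is in place and the pot stands on the mat. Now I'll carry the tray over to the reader.

Request:
servo_tool --plan '[{"offset": [0.012,0.006,0],"rotation": [0,0,0]},{"offset": [0.03,0.014,0],"rotation": [0,0,0]},{"offset": [0.055,0.026,0],"rotation": [0,0,0]},{"offset": [0.08,0.038,0],"rotation": [0,0,0]},{"offset": [0.105,0.05,0],"rotation": [0,0,0]},{"offset": [0.13,0.062,0],"rotation": [0,0,0]},{"offset": [0.155,0.074,0],"rotation": [0,0,0]},{"offset": [0.18,0.085,0],"rotation": [0,0,0]},{"offset": [0.205,0.097,0],"rotation": [0,0,0]},{"offset": [0.225,0.107,0],"rotation": [0,0,0]},{"offset": [0.24,0.114,0],"rotation": [0,0,0]},{"offset": [0.245,0.117,0],"rotation": [0,0,0]}]'

```text
time_s: 13.5
eef_pos: [0.6246, 0.1023, 0.2316]
eef_rot: [-3.139, -0.002, 1.939]
wrist_force: [-0.6, 0.5, -1.9]
finger_gap: 0.0073
grip_force: 58.8
```

Request:
servo_tool --plan '[{"offset": [0.01,0.005,0.002],"rotation": [0,0,0]},{"offset": [0.03,0.014,0.006],"rotation": [0,0,0]},{"offset": [0.055,0.026,0.01],"rotation": [0,0,0]},{"offset": [0.08,0.038,0.015],"rotation": [0,0,0]},{"offset": [0.105,0.05,0.02],"rotation": [0,0,0]},{"offset": [0.125,0.06,0.024],"rotation": [0,0,0]},{"offset": [0.14,0.066,0.026],"rotation": [0,0,0]},{"offset": [0.147,0.069,0.026],"rotation": [0,0,0]},{"offset": [0.147,0.069,0.026],"rotation": [0,0,0]},{"offset": [0.147,0.069,0.026],"rotation": [0,0,0]},{"offset": [0.147,0.069,0.026],"rotation": [0,0,0]},{"offset": [0.147,0.069,0.026],"rotation": [0,0,0]}]'

```text
time_s: 14.5
eef_pos: [0.6378, 0.2592, 0.2067]
eef_rot: [-3.14, 0.001, 1.935]
wrist_force: [-0.6, -0.1, -1.3]
finger_gap: 0.0077
grip_force: 58.9
```

```bash
python3 -c "
from h import *
s=st();print(s['eef_pos'],s['eef_rot'],s['joint_velocities'].round(3))
snap('scene','k1');snap('top','k2')
a=cv2.imread('pics/raw_k1.png')[50:300,130:450];b=cv2.imread('pics/raw_k2.png')[90:340,90:410]
cv2.imwrite('pics/k.png',cv2.resize(np.hstack([a,b]),None,fx=1.25,fy=1.25))"
```

```text
[0.63778641 0.25921311 0.2066808 ] [-3.14029962e+00  5.54100322e-04  1.93477087e+00] [ 0.001  0.001 -0.001  0.002  0.001  0.001]
```

View pics/k.png

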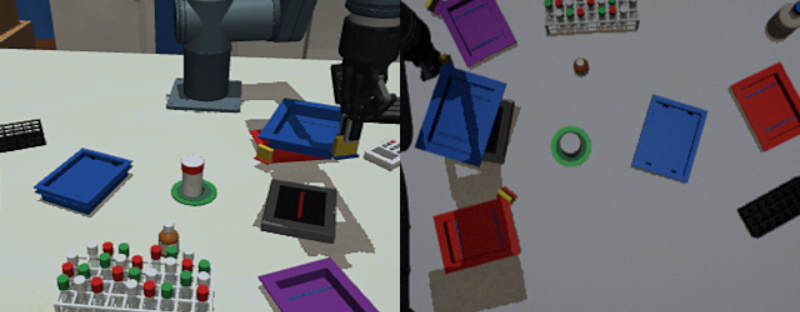

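The tray is held level over the reader; its centre in the top view is at about (139,180), the stack and pot are untouched. One numeric check of the centre, then hand in.

```bash
python3 -c "
from h import *
p=pix2w('top',138.8,180.4,.202);print(p)
if np.hypot(p[0]-.532,p[1]-.221)<.03: print(ctrl.close_job())"
```

```text
[0.53867679 0.21551225 0.202     ]
the job is handed in; nothing more can be done
None
```

The pot is upright on the green mat and the tray was peeled off tab corner first. I handed the job in with the tray held level by its tab, about 15 cm above the reader window; the hand-in returned no verdict, so whether it passed is not known.

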